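# Hold the focusing ring down on its sprung collar for the grub screws

## Robot

A 7-joint arm with a two-finger parallel gripper is mounted at the origin on the work surface. World frame = base frame: x ahead of the robot, y to its left, z up, the work surface at z = 0. Lengths are in m, angles in rad, forces in N, time in s.
With the tool pointing down it reaches from about 0.35 to 0.9 m from the base axis. Payload 7.2 kg.
Tool frame: the origin (TCP) lies between the finger pads; the fingertips stand 25 mm ahead of it and the grasp point (between the pads) lies 6 mm ahead of it (robot.tips_ahead is the distance from the TCP to the fingertips, in m); z points along the fingers, y is the line along which they close (so a half turn about z gives the same grasp; the last joint's range is limited). The gripper opens to 88 mm and grips with 3 to 60 N. Pads are 20 mm wide; open, the fingers measure 115 mm over their backs; the gripper's body (75 mm by 178 mm) begins 61 mm behind the grasp point.
Start: joints at [-0.068, 0.411, -0.013, 1.596, 0.006, 1.134, -0.082], TCP at [0.625, -0, 0.248] pointing down, gripper open.
Joint ranges: [-2.95, 2.95], [-0.29, 1.99], [-1.47, 1.44], [0.14, 2.54], [-1.03, 4.17], [0.13, 1.85], [-2.86, 2.86]. Speed limits (rad/s): [2.39, 2.39, 3.01, 3.01, 3.14, 3.14, 3.14].

## Interface

Orientations are given as a unit quaternion [w, x, y, z].
In Python, from station import status, viewer, ticket, nets, robot gives the robot as it stands.
- The arm moves only by the tool jog_arm, never from a script. Its argument "rows" is a list that holds one entry, the list of rows, each a list of 4 numbers: the shift along the tool's x, y, z in mm, then the turn about the tool's z in rad. In form: [[[dx, dy, dz, spin], ...]]. A call has 1 to 20 rows; each row is the pose to reach, as a shift and turn from the pose commanded when the call began, along the tool's axes at that moment; what a row does not reach only later rows make up. A row lasts 1/10 s, in which the tool goes at most 50 mm and 8.59 degrees, less where a joint would pass 70% of its speed; a pose out of reach is approached as far as the arm can. A call with a gripper value outside its range is refused whole. "jaw" is the closure, from -1 (fully open) to 1 (shut), so that 0 is half open, set as the call begins (left out, the last holds). The fingers move at their own pace and stop on an object; "grip_force" is the grip in N (left out, the last holds). Time passes only in rows, so rows that repeat a pose let the fingers close. It gives the time, the measured TCP pose, the force, the opening and the grip force at its end, in the units of the state.
- status.state(): the state, without advancing time (a new reading comes with each control period).
- viewer.capture(name): name is "scene" or "side" or "wrist"; returns a dict with "frame" (400x640x3 uint8, blue, green, red), "fx", "fy", "cx", "cy" (pixels), "distortion" ([k1, k2, p1, p2, k3] as OpenCV has them; the pictures are not rectified), "R" (3x3) and "t" (3): a world point X has camera coordinates R X + t; the wrist camera has in their place "mount" (4x4, takes a point from camera to tool coordinates, whose origin is the TCP and whose axes are the flange's). Camera axes: x right, y down, z forward; pixel columns grow to the right and rows downward; lengths in m; the calibration is good to about 2 mm. A picture is of the moment at which its call begins: read the wrist's pose just before it. There is no depth.
- ticket.sign_off(): hands the job in; it is judged then, once.
Trained networks look in the newest picture that a camera, given by its name, has taken for a name from the list of things; names that differ only in an ending like _2 or _b are one class to them, and where a whole thing is asked for, a point or a joint stands for the part that bears it (a point fixed in the world has none). Each returns a list of dicts, best first, with "p" (0 to 1); they miss things now and then, are a little off and sometimes report something else, mostly with a low value. They report only what shows in the picture. A call takes as long as a camera call. They do not tell look-alikes from the thing itself.
- nets.boxes_of(thing, camera): "xy" ([column, row] in pixels, amid what is visible of it).
- nets.regions_of(thing, camera): "pixels" (400x640 bool, what is visible of it) and "xy" ([column, row] in pixels, amid what is visible of it).
- nets.landmark_of(thing, camera): "xy" ([column, row] in pixels: a listed point, or the origin of a listed thing).
The state is a dict: "clock": time; "q": joint angles; "qd": joint speeds; "tau": joint torques, N m; "tcp_pos": TCP position; "tool_rot": TCP orientation; "wrist_force": force on the tool from outside, world axes, zero at the start; "torque": the same for the moment, N m; "finger_gap": finger opening in m; "finger_force": force on a finger pad.
Only numpy, scipy, OpenCV 4.12 (cv2) and the standard library are available. Lean on these libraries where they do the work, as an engineer would, in place of code of your own. Each camera call takes 0.05 s, during which the arm holds its last target. There are 200 camera calls.

## Task

A lens barrel is standing in the aluminium nest waiting for its focusing ring: pick the brass ring whose bore fits that barrel's tube closely, lower it over the tube and press it down squarely on the barrel's sprung collar with a steady push of about 10 newtons, without squashing the springs solid. Keep that push on for three seconds and finish while still holding the ring pressed there, so that I can run in its grub screws; the barrel stays in the nest, and the other ring, the other barrel and the rest of the bench are left as they are.

Things in the scene. Friction and masses are not known exactly. Their poses are not given: they have to be found in the camera images.
- nest: assembly nest bolted to the bench: aluminium plate 150 x 120 mm (its x and y), 12 mm thick, with a round cup on it (67 mm inside, 84 mm outside diameter, 10 mm deep) for a barrel's foot. Origin: centre of the plate's underside, on the bench
- nest_floor (a point): centre of the floor of the nest's cup, 12 mm above the bench; the barrel that stands here is the one to work on (either the slim or the wide one)
- barrel_slim: slim lens barrel, black enamel, standing upright on its mount foot; loose, about 0.28 kg. Origin: centre of its underside, z up its axis; round, so yaw does not matter. Foot 64 mm diameter, 14 mm high; above it a shoulder of 44 mm diameter up to 20 mm; then a 30 mm diameter tube up to 53 mm, with a nose that tapers to 22 mm diameter at the top, 60 mm above the origin. Takes the brass ring with the 33 mm bore. At the start it stands either in the nest or in the wooden tray
- barrel_wide: wide lens barrel, black enamel, standing upright on its mount foot; loose, about 0.28 kg. Origin: centre of its underside, z up its axis; round, so yaw does not matter. Foot 64 mm diameter, 14 mm high; above it a shoulder of 60 mm diameter up to 20 mm; then a 46 mm diameter tube up to 53 mm, with a nose that tapers to 38 mm diameter at the top, 60 mm above the origin. Takes the brass ring with the 49 mm bore. At the start it stands either in the nest or in the wooden tray
- collar_slim: the sprung steel collar on the slim barrel: a flat ring 44 mm in diameter and 4 mm thick round the tube, carried on small coil springs. Origin: centre of its underside, 30 mm above the barrel's origin when free, so its top is then 34 mm above it. It slides only along the tube, goes down about 0.4 mm per newton (2.5 N/mm) and the springs are solid after 8 mm (20 N).
- collar_wide: the sprung steel collar on the wide barrel: a flat ring 60 mm in diameter and 4 mm thick round the tube, carried on small coil springs. Origin: centre of its underside, 30 mm above the barrel's origin when free, so its top is then 34 mm above it. It slides only along the tube, goes down about 0.4 mm per newton (2.5 N/mm) and the springs are solid after 8 mm (20 N).
- ring_small: small brass focusing ring loose, at the start lying flat on the bench (on a paper-thin grey felt): 44 mm outside diameter, 33 mm bore, 18 mm high, about 0.1 kg (it varies), knurled outside, three grub-screw holes low in its side. Origin: centre of its underside, z along its axis. Goes over the slim barrel's 30 mm tube with 1.5 mm clearance all round; its turned angle does not matter. 
- ring_large: large brass focusing ring loose, at the start lying flat on the bench (on a paper-thin grey felt): 60 mm outside diameter, 49 mm bore, 18 mm high, about 0.14 kg (it varies), knurled outside, three grub-screw holes low in its side. Origin: centre of its underside, z along its axis. Goes over the wide barrel's 46 mm tube with 1.5 mm clearance all round; its turned angle does not matter. Not the ring of the slim barrel, over which it drops loosely.
- tray: fixed beech parts tray, 160 x 130 mm, floor 12 mm and rim 22 mm above the bench, in which the barrel that is not being worked on stands. Origin: centre of its underside
- shutter_housing: bystander: chrome shutter housing, a disc 60 mm in diameter, 23 mm high, with two small tabs. Origin: centre of its underside
- canister: bystander: grey film canister with a cap, 33 mm in diameter, 50 mm high, upright. Origin: centre of its underside
- screwdriver: bystander: small screwdriver 150 mm long with a black handle, lying flat along its own x
- loupe: bystander: black eye loupe, 35 mm in diameter, 34 mm high. Origin: centre of its underside
- lens_cap: bystander: black lens cap lying flat, 50 mm in diameter, 7 mm thick. Origin: centre of its underside
- blower: bystander: rubber blower bulb standing nozzle up, 56 mm in diameter, 95 mm high. Origin: centre of its underside
Mind the look-alikes: they are no part of the job. Several things look just like the nest: the one meant starts farthest to the robot's left.

How it is judged:
On the way:
1. the ring that fits the barrel in the nest is over its tube and held down on the collar by the robot with a steady 6 to 14 N, for two seconds on end (((horizontal distance between barrel_slim and nest_floor below 0.004 m and z of barrel_slim in the frame of nest_floor below 0.004 m and angle between barrel_slim's own z axis and vertical below 0.05 rad and horizontal distance between ring_small and barrel_slim below 0.004 m and angle between the z axis of ring_small and the z axis of barrel_slim, either way round below 0.07 rad and z of ring_small in the frame of collar_slim below 0.0065 m and contact force between ring_small and collar_slim between 6 and 14 N and contact force between the fingers and ring_small above 4 N and linear speed of ring_small below 0.01 m/s) or (horizontal distance between barrel_wide and nest_floor below 0.004 m and z of barrel_wide in the frame of nest_floor below 0.004 m and angle between barrel_wide's own z axis and vertical below 0.05 rad and horizontal distance between ring_large and barrel_wide below 0.004 m and angle between the z axis of ring_large and the z axis of barrel_wide, either way round below 0.07 rad and z of ring_large in the frame of collar_wide below 0.0065 m and contact force between ring_large and collar_wide between 6 and 14 N and contact force between the fingers and ring_large above 4 N and linear speed of ring_large below 0.01 m/s))), for 2 s.
At the end, for the whole second after the job is handed in: Still held: the matching ring is round the tube of the barrel in the nest (centred to 4 mm, square to 4 degrees), on the collar and pressing it with 6 to 14 N, fingers on the ring, ring at rest; the barrel upright in the nest, within 4 mm of its centre (((horizontal distance between barrel_slim and nest_floor below 0.004 m and z of barrel_slim in the frame of nest_floor below 0.004 m and angle between barrel_slim's own z axis and vertical below 0.05 rad and horizontal distance between ring_small and barrel_slim below 0.004 m and angle between the z axis of ring_small and the z axis of barrel_slim, either way round below 0.07 rad and z of ring_small in the frame of collar_slim below 0.0065 m and contact force between ring_small and collar_slim between 6 and 14 N and contact force between the fingers and ring_small above 4 N and linear speed of ring_small below 0.01 m/s) or (horizontal distance between barrel_wide and nest_floor below 0.004 m and z of barrel_wide in the frame of nest_floor below 0.004 m and angle between barrel_wide's own z axis and vertical below 0.05 rad and horizontal distance between ring_large and barrel_wide below 0.004 m and angle between the z axis of ring_large and the z axis of barrel_wide, either way round below 0.07 rad and z of ring_large in the frame of collar_wide below 0.0065 m and contact force between ring_large and collar_wide between 6 and 14 N and contact force between the fingers and ring_large above 4 N and linear speed of ring_large below 0.01 m/s))); the arm keeps its last pose, push and grip.
It fails at once if the springs of a collar are squashed solid (more than 7.5 mm of the 8 mm) (z of collar_slim in the frame of barrel_slim below 0.0225 m or z of collar_wide in the frame of barrel_wide below 0.0225 m).
It fails at once if the ring that does not fit is moved more than 20 mm ((horizontal distance between barrel_slim and nest_floor below 0.03 m and distance of ring_large from where it was at the start of the episode above 0.02 m) or (horizontal distance between barrel_wide and nest_floor below 0.03 m and distance of ring_small from where it was at the start of the episode above 0.02 m)).
It fails at once if a barrel is moved more than 20 mm or tipped over (distance of any of barrel_slim, barrel_wide from where it was at the start of the episode above 0.02 m or angle between any of barrel_slim, barrel_wide's own z axis and vertical above 0.35 rad).
It fails at once if a bystander is moved more than 30 mm (distance of any of shutter_housing, canister, screwdriver, loupe, lens_cap, blower from where it was at the start of the episode above 0.03 m).
It also fails if it takes over 51 s, if anything falls off the work surface, if the arm or the gripper's body presses on something with over 40 N, if the wrist force passes 120 N, or if a joint passes its speed limit or range.

## Working session

There is one attempt and no reset: what is moved stays moved. The work goes in short steps, Python scripts to look and compute and a tool call to move; the robot and the scene stay as the last step left them, time stands still between calls to the robot, and variables do not carry over. Pictures are saved under pics/ and viewed, at most 10 in all, crops included, and the job is handed in when it is done.

Besides the shell and the picture viewer there is one more tool, called as name(argument=value, ...) on one line, values as JSON. jog_arm: Moves the arm, as the interface text tells. Its arguments: {"type":"object","properties":{"rows":{"type":"array","items":{"type":"array","items":{"type":"array","items":{"type":"number"}}}},"jaw":{"type":"number"},"grip_force":{"type":"number"}},"required":["rows"]}

```bash
mkdir -p pics
cat > h.py <<'E'
import numpy as np, cv2
from station import status, viewer, ticket, nets, robot
def ray(c,xy,Rt=None):
    K=np.array([[c['fx'],0,c['cx']],[0,c['fy'],c['cy']],[0,0,1]])
    u=cv2.undistortPoints(np.array([[xy]],float),K,np.array(c['distortion'],float))[0,0]
    d=np.array([u[0],u[1],1.])
    if 'R' in c:
        R=np.array(c['R']);t=np.array(c['t']); return -R.T@t, R.T@d
    p,Rw=Rt; M=np.array(c['mount']); return p+Rw@M[:3,3], Rw@(M[:3,:3]@d)
def at(c,xy,z,Rt=None):
    o,d=ray(c,xy,Rt); return o+d*(z-o[2])/d[2]
def pose():
    from scipy.spatial.transform import Rotation as Ro
    s=status.state(); q=s['tool_rot']; return np.array(s['tcp_pos']),Ro.from_quat([q[1],q[2],q[3],q[0]]).as_matrix()
E
python3 - <<'E'
from h import *
s=status.state();print(s)
for n in('scene','side'):
    c=viewer.capture(n);cv2.imwrite(f'pics/{n}0.png',c['frame']);print(n,np.array(c['t']),c['fx'],-np.array(c['R']).T@c['t'])
    for th,z in(('nest',.0),('nest_floor',.012),('ring_small',0),('ring_large',0),('barrel_slim',.012),('barrel_wide',.012),('blower',0),('tray',0)):
        for r in nets.landmark_of(th,n)[:4]: print(th,round(r['p'],2),np.round(r['xy']),at(c,r['xy'],z).round(4))
E
```

```text
{'clock': 0.0, 'q': array([-0.06820389,  0.41188271, -0.01272591,  1.59701825,  0.00559378,
        1.13428033, -0.08223337]), 'qd': array([ 0.00048897, -0.00032988,  0.00088851, -0.00081461,  0.00093253,
       -0.00048567,  0.0014597 ]), 'tau': array([-2.92756195e-04, -5.87956166e+01,  6.41712137e-01, -2.91074431e+01,
       -5.37758670e-02,  1.83686998e-02,  1.53371734e-04]), 'tcp_pos': array([ 6.24550510e-01, -2.57976178e-05,  2.46830233e-01]), 'tool_rot': array([-5.13103280e-04,  7.07104756e-01,  7.07108380e-01, -5.82898045e-04]), 'wrist_force': array([ 0.3640664 , -0.70818709, -0.06052271]), 'torque': array([-0.04685214, -0.0899758 ,  0.03440227]), 'finger_force': 0.0, 'finger_gap': 0.08781759863501955}
scene [-0.18803079 -0.24612439  1.41862059] 377.3595036109065 [ 1.21510723 -0.37434747  0.70128136]
nest 0.86 [350. 202.] [0.4698 0.092  0.    ]
nest 0.72 [284. 340.] [ 0.8093 -0.2478  0.    ]
nest 0.68 [158. 265.] [ 0.4976 -0.4543  0.    ]
nest 0.41 [223. 231.] [ 0.4418 -0.2817  0.    ]
nest_floor 0.97 [286. 335.] [ 0.8087 -0.2425  0.012 ]
nest_floor 0.73 [158. 262.] [ 0.4991 -
[... 785 characters left out ...]
0.7 [283. 253.] [0.4911 0.079  0.    ]
nest 0.59 [409. 187.] [ 0.4786 -0.4501  0.    ]
nest_floor 0.92 [470. 229.] [ 0.2142 -0.3295  0.012 ]
nest_floor 0.89 [408. 180.] [ 0.4956 -0.4656  0.012 ]
nest_floor 0.74 [297. 172.] [ 0.8011 -0.2436  0.012 ]
nest_floor 0.68 [284. 253.] [0.4772 0.0887 0.012 ]
ring_small 0.67 [324. 191.] [ 0.6526 -0.2276  0.    ]
ring_large 0.62 [388. 207.] [ 0.4452 -0.2865  0.    ]
barrel_slim 0.94 [191. 292.] [0.5082 0.3137 0.012 ]
barrel_slim 0.28 [283. 254.] [0.474  0.0939 0.012 ]
blower 0.62 [361. 173.] [ 0.6588 -0.4181  0.    ]
blower 0.4 [272. 196.] [ 0.7404 -0.0822  0.    ]
tray 0.79 [193. 302.] [0.4918 0.3187 0.    ]
tray 0.16 [188. 284.] [0.5482 0.3012 0.    ]
```

View pics/scene0.png

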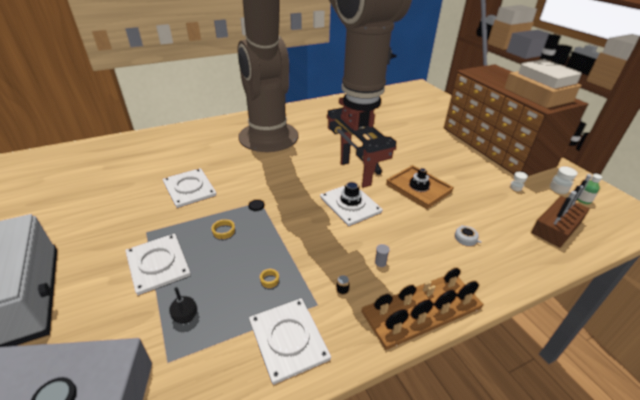

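View pics/side0.png

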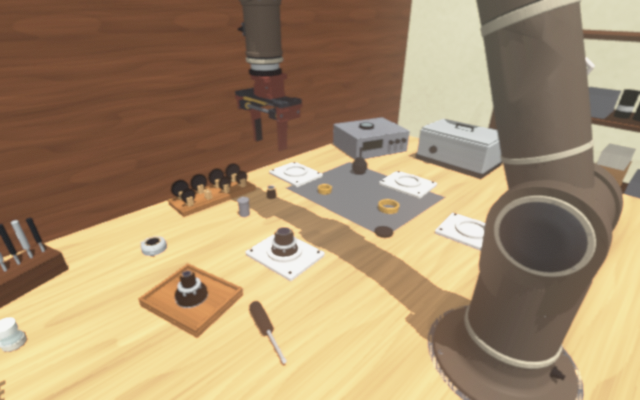

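Scene: the leftmost nest (350,202 in "scene") holds the wide barrel, so the large ring at (223,230) ≈ (0.444, -0.283) is the one to take. I'm moving above it for a wrist view.

jog_arm(rows=[[[-40,-25,5,0],[-80,-50,10,0],[-120,-75,15,0],[-160,-100,20,0],[-200,-125,25,0],[-240,-150,30,0],[-265,-170,35,0],[-283,-180,40,0],[-283,-180,40,0],[-283,-180,40,0],[-283,-180,40,0]]], jaw=-1)

```text
clock: 2.0
tcp_pos: [0.4461, -0.2817, 0.2079]
tool_rot: [0.0, 0.706, 0.708, 0.0]
wrist_force: [-0.8, 0.3, 0.5]
finger_gap: 0.0878
finger_force: 0.0
```

Run:
```python
from h import *
P=pose();c=viewer.capture('wrist');cv2.imwrite('pics/w1.png',c['frame']);print(P[0],P[1].round(3),np.array(c['mount']).round(3))
for th in('ring_large','ring_small'):
  for r in nets.landmark_of(th,'wrist')[:2]: print(th,r['p'],r['xy'],at(c,r['xy'],0,P))
for r in nets.regions_of('ring_large','wrist')[:2]:
  m=r['pixels'].astype(np.uint8); k,_=cv2.findContours(m,0,2); k=max(k,key=cv2.contourArea)
  pts=np.array([at(c,p[0].astype(float),.018,P)[:2] for p in k]); print(r['p'],pts.min(0),pts.max(0),cv2.minEnclosingCircle(pts.astype(np.float32)))
```

```text
[ 0.44607792 -0.28173825  0.20786529] [[-0.002  1.     0.001]
 [ 1.     0.002  0.   ]
 [ 0.     0.001 -1.   ]] [[ 0.001 -0.954 -0.299  0.082]
 [ 1.     0.001 -0.     0.   ]
 [ 0.001 -0.299  0.954 -0.137]
 [ 0.     0.     0.     1.   ]]
ring_small 0.95 [506.4, 126.7] [ 0.64766704 -0.22626633  0.        ]
0.91 [ 0.41198343 -0.30970981] [ 0.47199391 -0.25029096] ((0.4418262541294098, -0.28043267130851746), 0.030721157789230347)
```

View pics/w1.png

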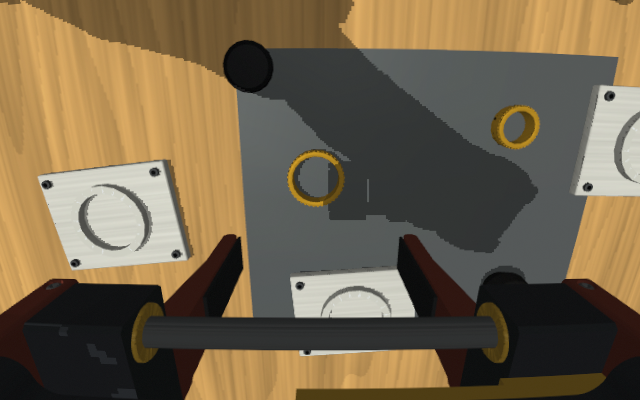

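The wrist view shows the large ring at (316,178). Its outline is 59–60 mm across, as it should be, centred at (0.442, -0.280). Descending and gripping.

jog_arm(rows=[[[2,-4,40,0],[2,-4,80,0],[2,-4,120,0],[2,-4,150,0],[2,-4,165,0],[2,-4,175,0],[2,-4,180,0],[2,-4,180,0],[2,-4,180,0],[2,-4,180,0]]])

```text
clock: 3.2
tcp_pos: [0.4416, -0.2813, 0.0286]
tool_rot: [0.001, 0.707, 0.707, 0.0]
wrist_force: [0.2, -0.3, 0.5]
finger_gap: 0.088
finger_force: 0.0
```

jog_arm(rows=[[[0,0,0,0],[0,0,0,0],[0,0,0,0],[0,0,0,0],[0,0,0,0],[0,0,0,0],[0,0,0,0],[0,0,0,0],[0,0,0,0],[0,0,0,0]]], jaw=1, grip_force=40)

```text
clock: 4.2
tcp_pos: [0.4411, -0.2811, 0.0277]
tool_rot: [0.0, 0.707, 0.707, 0.0]
wrist_force: [0.4, 0.8, 3.2]
finger_gap: 0.0583
finger_force: 40.0
```

jog_arm(rows=[[[0,0,-30,0],[0,0,-70,0],[0,0,-110,0],[0,0,-150,0],[35,5,-172,0],[75,10,-182,0],[115,15,-182,0],[155,20,-182,0],[195,25,-182,0],[235,30,-182,0],[275,34,-182,0],[305,34,-182,0],[325,34,-182,0],[331,34,-182,0],[331,34,-182,0],[331,34,-182,0],[331,34,-182,0],[331,34,-182,0]]])

```text
clock: 6.0
tcp_pos: [0.475, 0.0488, 0.2096]
tool_rot: [0.0, 0.708, 0.706, -0.0]
wrist_force: [-0.4, -0.8, -1.4]
finger_gap: 0.0582
finger_force: 40.0
```

Run:
```python
from h import *
P=pose();s=status.state();print(s['finger_gap'],s['wrist_force'],P[1].round(4));c=viewer.capture('wrist');cv2.imwrite('pics/w2.png',c['frame']);print(P[0])
for th,z in(('barrel_wide',.012),('barrel_slim',.012),('nest',0),('nest_floor',.012),('collar_wide',.042),('ring_large',0)):
  for r in nets.landmark_of(th,'wrist')[:2]: print(th,r['p'],r['xy'],at(c,r['xy'],z,P))
for th,z in(('barrel_wide',.072),('collar_wide',.046),('ring_large',.19)):
 for r in nets.regions_of(th,'wrist')[:2]:
  m=r['pixels'].astype(np.uint8); k,_=cv2.findContours(m,0,2); k=max(k,key=cv2.contourArea)
  pts=np.array([at(c,p[0].astype(float),z,P)[:2] for p in k]); print(th,r['p'],k[:,0].min(0),k[:,0].max(0),pts.min(0),pts.max(0),cv2.minEnclosingCircle(pts.astype(np.float32)))
```

```text
0.05819792565681003 [-0.44650755 -0.80838347 -1.38507336] [[ 1.8e-03  1.0e+00 -0.0e+00]
 [ 1.0e+00 -1.8e-03 -3.0e-04]
 [-3.0e-04 -0.0e+00 -1.0e+00]]
[0.47502206 0.04883476 0.20962751]
barrel_wide 0.97 [322.0, 145.4] [0.47769724 0.08377723 0.012     ]
barrel_wide 0.74 [293 114] [357 180] [0.45232529 0.06160728] [0.5075227  0.11836278] ((0.4801188111305237, 0.08988862484693527), 0.029101679101586342)
collar_wide 0.92 [293 118] [357 180] [0.45011715 0.05508424] [0.51049791 0.11363534] ((0.48073214292526245, 0.08393969386816025), 0.030813250690698624)
ring_large 0.93 [263 201] [376 312] [0.44385253 0.01211534] [0.5063888  0.08007749] ((0.47536301612854004, 0.0460776649415493), 0.034244950860738754)
```

View pics/w2.png

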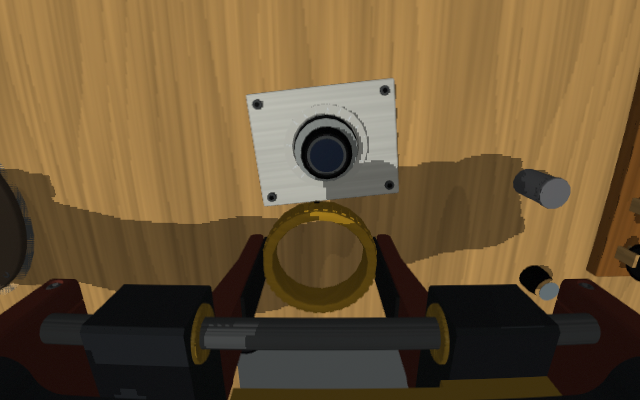

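The ring is held, with its centre near (320,257). The barrel nose is at (326,155), and the collar measures 60 mm across, which confirms the wide barrel. I'm moving to just above the nose to look through the bore.

jog_arm(rows=[[[18,2,20,0],[36,5,45,0],[36,5,70,0],[36,5,88,0],[36,5,96,0],[36,5,98,0],[36,5,98,0],[36,5,98,0],[36,5,98,0]]])

```text
clock: 7.4
tcp_pos: [0.4806, 0.086, 0.1125]
tool_rot: [0.0, 0.707, 0.707, 0.001]
wrist_force: [0.1, -0.2, -0.6]
finger_gap: 0.0586
finger_force: 40.0
```

Run:
```python
from h import *
P=pose();c=viewer.capture('wrist');print(P[0])
f=c['frame'][120:360,200:440];cv2.imwrite('pics/w3.png',cv2.resize(f,None,fx=2.5,fy=2.5,interpolation=cv2.INTER_NEAREST))
np.savez('w3.npz',frame=c['frame'],p=P[0],R=P[1],**{k:np.array(c[k]) for k in('fx','fy','cx','cy','distortion','mount')})
```

```text
[0.48056713 0.08604863 0.11252638]
```

View pics/w3.png

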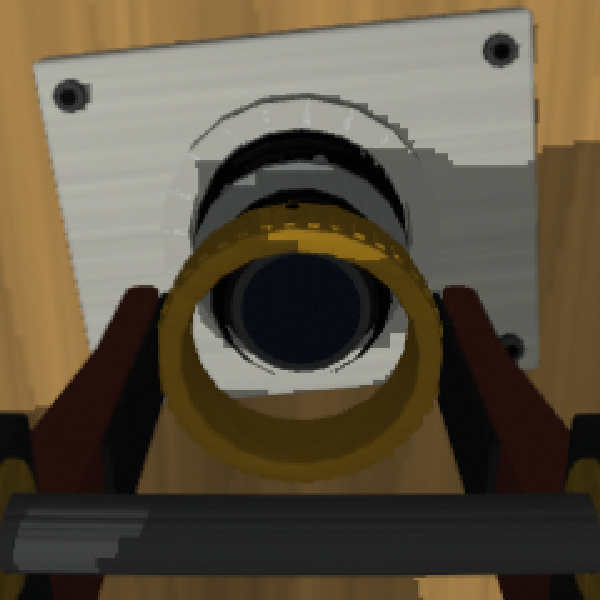

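Run:
```python
from h import *
z=np.load('w3.npz');c={k:z[k] for k in z.files if k not in'pR'};P=(z['p'],z['R'])
def ctr(pts,zz):
    w=np.array([at(c,(200+(x+.0)/2.5-.3,120+y/2.5-.3),zz,P)[:2] for x,y in pts]);return w
f=c['frame'].astype(int)[120:360,200:440];hsv=cv2.cvtColor(c['frame'][120:360,200:440],cv2.COLOR_BGR2HSV)
m=((hsv[...,0]>95)&(hsv[...,0]<135)&(hsv[...,1]>70)).astype(np.uint8)
n,l,st,ce=cv2.connectedComponentsWithStats(m);i=l[123,121];print('glass',i,st[i],ce[i])
w=[at(c,(200+x,120+y),.072,P)[:2] for x,y in zip(*np.nonzero(l==i)[::-1])];w=np.array(w);print('nose',w.mean(0),np.ptp(w,axis=0))
zt=P[0][2]-.0277+.018
# ring: fit circle of brass extremes
b=((hsv[...,0]>15)&(hsv[...,0]<30)&(hsv[...,1]>190)).astype(np.uint8)
n,l,st,ce=cv2.connectedComponentsWithStats(b);i=1+np.argmax(st[1:,4]);print('brass',st[i])
k,_=cv2.findContours((l==i).astype(np.uint8),0,1);k=max(k,key=cv2.contourArea)[:,0]
low=np.array([at(c,(200+x,120+y),zt,P)[:2] for x,y in k if y>110])
A=np.c_[2*low,np.ones(len(low))];s=np.linalg.lstsq(A,(low**2).sum(1),rcond=None)[0];print('ring',s[:2],np.sqrt(s[2]+s[0]**2+s[1]**2),'minus tcp',s[:2]-P[0][:2])
```

```text
glass 54 [  97  102   47   43 1618] [119.90049444 122.98084054]
nose [0.48104116 0.08361843] [0.02820286 0.02813014]
brass [  63   81  114  112 5462]
ring [0.48073841 0.0867517 ] 0.02953649418889604 minus tcp [0.00017128 0.00070307]
```

Bore-view check: nose centre (0.4810, 0.0837), ring centre (0.4807, 0.0868). I'll shift -3 mm along tool x, then lower partway.

jog_arm(rows=[[[-2,0,0,0],[-3,0,3,0],[-3,0,7,0],[-3,0,11,0],[-3,0,15,0],[-3,0,18,0],[-3,0,20,0],[-3,0,22,0],[-3,0,22,0],[-3,0,22,0]]])

```text
clock: 8.45
tcp_pos: [0.48, 0.083, 0.0897]
tool_rot: [0.0, 0.707, 0.707, 0.0]
wrist_force: [0.5, 0.2, -1.9]
finger_gap: 0.0582
finger_force: 40.0
```

Run:
```python
from h import *
s=status.state();print(s['wrist_force'],s['torque'],s['tcp_pos'])
c=viewer.capture('wrist')
f=c['frame'][140:340,220:420];cv2.imwrite('pics/w4.png',cv2.resize(f,None,fx=3,fy=3,interpolation=cv2.INTER_NEAREST))
```

```text
[ 0.47596146  0.17754014 -1.90558049] [ 0.06146474 -0.02787634  0.02142379] [0.48004108 0.08300572 0.08966257]
```

View pics/w4.png

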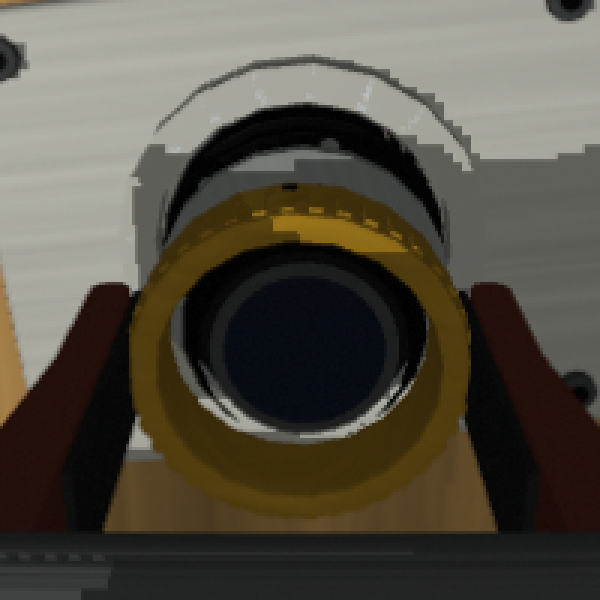

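The nose (304,347 in the crop) sits well inside the bore (centre x 300), about 0.8 mm to the right. I'll correct that and lower to just above the collar.

jog_arm(rows=[[[0,1,0,0],[0,1,2,0],[0,1,4,0],[0,1,6,0],[0,1,8,0],[0,1,10,0],[0,1,12,0],[0,1,13,0],[0,1,13,0],[0,1,13,0],[0,1,13,0],[0,1,13,0]]])

```text
clock: 9.7
tcp_pos: [0.4811, 0.083, 0.0767]
tool_rot: [0.0, 0.707, 0.707, 0.0]
wrist_force: [-0.8, -0.7, -1.4]
finger_gap: 0.0588
finger_force: 40.0
```

jog_arm(rows=[[[0,0,1,0],[0,0,2,0],[0,0,3,0],[0,0,4,0],[0,0,5,0],[0,0,5,0],[0,0,5,0],[0,0,5,0]]])

```text
clock: 10.5
tcp_pos: [0.481, 0.083, 0.0718]
tool_rot: [0.0, 0.707, 0.707, 0.0]
wrist_force: [-1.1, 0.2, 3.3]
finger_gap: 0.0585
finger_force: 40.0
```

Run:
```python
from h import *
for i in range(6):
    s=status.state();print(s['wrist_force'].round(2),s['tcp_pos'].round(4));viewer.capture('wrist')
```

```text
[-1.06  0.15  3.28] [0.481  0.083  0.0718]
[-1.24 -0.83  3.75] [0.481  0.083  0.0717]
[-1.47 -0.5   3.01] [0.481  0.083  0.0717]
[-1.91 -1.06  3.82] [0.481  0.083  0.0717]
[-1.49  0.35  3.67] [0.481  0.083  0.0717]
[-1.55 -0.68  3.62] [0.481  0.083  0.0717]
```

Contact force is about 5 N at 2 mm of compression, as expected. Two more millimetres should give 10 N.

jog_arm(rows=[[[0,0,0.5,0],[0,0,1,0],[0,0,1.5,0],[0,0,2,0],[0,0,2,0],[0,0,2,0],[0,0,2,0],[0,0,2,0]]])

```text
clock: 11.6
tcp_pos: [0.481, 0.083, 0.0699]
tool_rot: [0.0, 0.707, 0.707, 0.0]
wrist_force: [-2.9, -1.0, 6.8]
finger_gap: 0.0582
finger_force: 40.0
```

Run:
```python
from h import *
for i in range(6):
    s=status.state();print(s['wrist_force'].round(2),s['torque'].round(2),s['tcp_pos'].round(4));c=viewer.capture('wrist')
f=c['frame'][140:340,220:420];cv2.imwrite('pics/w5.png',cv2.resize(f,None,fx=3,fy=3,interpolation=cv2.INTER_NEAREST))
```

```text
[-2.93 -0.99  6.79] [-0.16  0.58  0.05] [0.481  0.083  0.0699]
[-2.64 -0.6   8.  ] [-0.11  0.63  0.02] [0.481  0.083  0.0699]
[-3.49 -0.84  7.54] [-0.14  0.63  0.02] [0.481  0.083  0.0699]
[-2.7  -0.27  8.49] [-0.1   0.65  0.02] [0.481  0.083  0.0699]
[-3.23 -0.42  8.2 ] [-0.14  0.65  0.07] [0.481  0.083  0.0699]
[-2.79 -0.86  8.09] [-0.14  0.63 -0.  ] [0.481  0.083  0.0699]
```

View pics/w5.png

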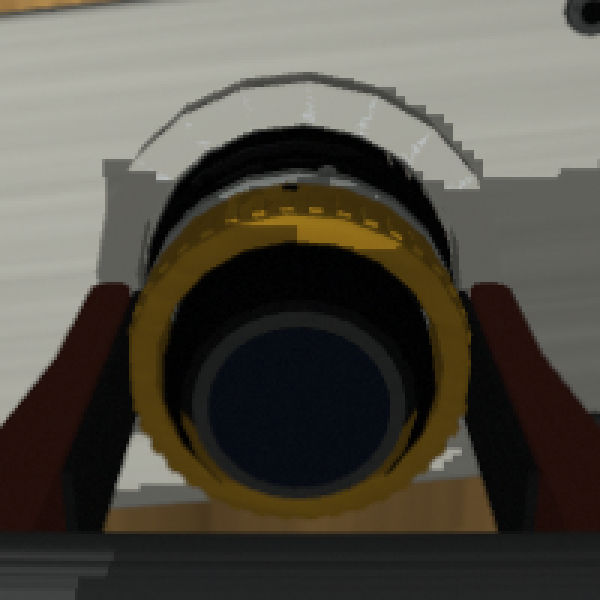

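The ring is seated squarely on the collar round the tube: the nose at (299,405) is centred, and the collar rim is visible just behind the ring. The push is about 9.5–10 N net of the ring's weight, so I'll hold it there.

jog_arm(rows=[[[0,0,0,0],[0,0,0,0],[0,0,0,0],[0,0,0,0],[0,0,0,0],[0,0,0,0],[0,0,0,0],[0,0,0,0],[0,0,0,0],[0,0,0,0],[0,0,0,0],[0,0,0,0],[0,0,0,0],[0,0,0,0],[0,0,0,0],[0,0,0,0],[0,0,0,0],[0,0,0,0],[0,0,0,0],[0,0,0,0]]])

```text
clock: 13.9
tcp_pos: [0.481, 0.083, 0.0699]
tool_rot: [0.0, 0.707, 0.707, 0.0]
wrist_force: [-2.5, -0.6, 7.7]
finger_gap: 0.0586
finger_force: 40.0
```

jog_arm(rows=[[[0,0,0,0],[0,0,0,0],[0,0,0,0],[0,0,0,0],[0,0,0,0],[0,0,0,0],[0,0,0,0],[0,0,0,0],[0,0,0,0],[0,0,0,0],[0,0,0,0],[0,0,0,0],[0,0,0,0],[0,0,0,0],[0,0,0,0],[0,0,0,0],[0,0,0,0],[0,0,0,0],[0,0,0,0],[0,0,0,0]]])

```text
clock: 15.9
tcp_pos: [0.481, 0.083, 0.0699]
tool_rot: [0.0, 0.707, 0.707, 0.0]
wrist_force: [-3.0, -0.1, 7.4]
finger_gap: 0.0588
finger_force: 40.0
```

Run:
```python
from h import *
s=status.state();print(s['clock'],s['wrist_force'],s['tcp_pos'],s['finger_force'])
if 5<s['wrist_force'][2]<11: print(ticket.sign_off())
```

```text
15.9 [-2.9686709  -0.06921651  7.35794297] [0.48102769 0.08300428 0.06992092] 40.00172889791429
the job is handed in; nothing more can be done
None
```

The large ring is over the wide barrel's tube in the nest, held down on its collar with a steady push of about 9–10 N (estimated from the wrist force) for over 4 s, and the job was handed in at 15.9 s with the ring still gripped and pressed; no verdict was shown.

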